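# Hang the studio headphones on their hanger and shut the keeper

### The arm

A 7-joint arm with a two-finger parallel gripper is mounted at the origin on the work surface. World frame = base frame: x ahead of the robot, y to its left, z up, the work surface at z = 0. Lengths are in m, angles in rad, forces in N, time in s.
With the tool pointing down it reaches from about 0.4 to 0.875 m from the base axis. Payload 6.5 kg.
Tool frame: the origin (TCP) lies midway between the tips of the shut fingers; the grasp point (between the pads) lies 19 mm behind it; z points along the fingers, y is the line along which they close (so a half turn about z gives the same grasp; the last joint's range is limited). The gripper opens to 85 mm and grips with 20 to 120 N. Pads are 22 mm wide; open, the fingers measure 114 mm over their backs; the gripper's body (76 mm by 85 mm) begins 54 mm behind the grasp point. The pads swing forward as they close: fully open they stand 13 mm farther back than shut.
Start: joints at [1.079, 0.536, -0.004, 1.538, 0.003, 1.067, -0.071], TCP at [0.268, -0.592, 0.231] pointing down, gripper open.
Joint ranges: [-2.7, 2.7], [-0.37, 2.16], [-1.27, 1.26], [0.24, 2.4], [-1.31, 4.45], [0.19, 1.91], [-2.76, 2.76]. Speed limits (rad/s): [2.39, 2.39, 3.14, 3.14, 3.14, 3.14, 3.14].

### API

Orientations are given as [roll, pitch, yaw] about the fixed x, y, z axes, in that order (R = Rz(yaw) Ry(pitch) Rx(roll)).
In Python, from rig import ctrl gives the robot as it stands. The module is installed in compiled form; this text tells all that it offers.
- The arm moves only by the tool arm_command, never from a script. Its argument "motion" is a list of rows, each a list of 4 numbers: the shift along the world's x, y, z in mm, then the turn about the world's z in rad. In form: [[dx, dy, dz, twist], ...]. A call has 1 to 12 rows; each row shifts and turns the commanded pose from where the row before left it; what a row does not reach is not made up. A row lasts 1/10 s, in which the tool goes at most 50 mm and 8.59 degrees, less where a joint would pass 70% of its speed; a pose out of reach is approached as far as the arm can. A call is refused whole if a number of a shift passes 50 or a number of a turn 0.15, either way. A call with a gripper value outside its range is refused whole. "jaw" is the closure, from 0 (fully open) to 1 (shut), set as the call begins (left out, the last holds). The fingers move at their own pace and stop on an object; "newtons" is the grip in N (left out, the last holds). Time passes only in rows, so rows that do not move let the fingers close. It gives the time, the measured TCP pose, the force, the opening and the grip force at its end, in the units of the state.
- ctrl.get_state(): the state, without advancing time (a new reading comes with each control period).
- ctrl.get_image(name): name is "side" or "top"; returns the picture (480x640x3 uint8, red, green, blue); there is no depth.
- ctrl.calibration(name): a dict with "intrinsics" (3x3 intrinsics, pixels), "distortion" ([k1, k2, p1, p2, k3] as OpenCV has them; the pictures are not rectified), "eye" and "rotation" of the camera in the world. Camera axes: x right, y down, z forward; pixel columns grow to the right and rows downward; lengths in m; the calibration is good to about 2 mm. A picture is of the moment at which its call begins. calibration takes no time and is no camera call.
- ctrl.hand_in(): hands the job in; it is judged then, once.
The state is a dict: "time": time; "joints": joint angles; "dq": joint speeds; "joint_efforts": joint torques, N m; "tcp_pos": TCP position; "ee_rot": TCP orientation; "wrist_force": force on the tool from outside, world axes, zero at the start; "ft_torque": the same for the moment, N m; "finger_gap": finger opening in m; "finger_force": force on a finger pad.
Only numpy, scipy, OpenCV 4.12 (cv2) and the standard library are available. Lean on these libraries where they do the work, as an engineer would, in place of code of your own. Each camera call takes 0.05 s, during which the arm holds its last target. There are 200 camera calls.

### The job

Put the headphones away for the show: take them off the angled plywood rest and hang them on the hanger, headband over its arm with one cup on either side. Lower them gently, feeling for the arm, until the headband rests on the blue sleeve between the two yellow collars before you let go; then swing the red keeper down over the headband until it rests fully home in the fork at the arm's tip. Leave the other things on the table where they are.

Things in the scene. Friction and masses are not known exactly. Their poses are not given: they have to be found in the camera images.
- headphones: Rigid headphones, 260 g: white cups, orange dots, grey band. Origin: middle of the band's underside; z up out of the arch, y cup to cup (172 mm), x across the band's 30 mm width. Arch inside radius 68 mm, top 24 mm flat. Cups 50 (x) by 66 mm, z -65 to -131, inner faces y +-39 mm. At first they lean 28 deg from upright in the rest, arch top towards its -x, band free above it.
- band_top (a point): Middle of the top face of the headband, 18 mm above its underside; axes as the headphones. The band can be gripped here across its width by a tool tilted along the arch; what reaches lower than 18 mm below this point gets in the way of the hanger's arm.
- rest: Fixed angled plywood rest that holds the headphones at the start: base 120 x 130 mm, x -15 to 105, a back plate leaning 28 deg from upright with its upper edge (80 mm high) towards own -x, a ledge 56 mm deep square to it. Origin: on the underside, z up; the headphones lie on its +x side.
- hanger: Fixed headphone hanger. Origin: on the table right below the middle of the arm's blue sleeve; z up; the arm runs level along own x, free tip at x = -60 mm. Base plate x -55 to 115, y +-65, 12 mm thick. The top of the sleeve is locked at an unknown height, 175 to 205 mm above the table, not measured: find it by touch or sight.
- hanger_post (a point): Foot of the hanger's post (26 mm square, at own x = +75 mm), 12 mm above the table. Arm 18 mm thick from post to tip; sleeve 20 mm thick, x -21 to 21; yellow collars, 5 mm wide at its ends, stand 3 mm above it; fork at x = -54 mm, 26 mm wide, reaches 34 mm above the sleeve's top. Keeper hinge pin: x = 75 mm, along y, 30 mm above the sleeve's top.
- keeper (a joint): Angle (rad) of the red keeper, a bar 12 mm wide, 10 mm thick, reaching 144 mm from its hinge pin at the post. 0: shut, lying level above the arm (its underside 25 mm above the sleeve's top) with its end in the fork; pi/2: upright above the post; it opens to 1.85, leaning away from the arm. A stiff hinge (up to about 2 N at 100 mm) that stays where it is left.
- tape_roll: Black roll of tape lying flat, 100 mm across, 48 mm high, loose; origin at the centre of its underside. Leave alone.
- screwdriver: Loose screwdriver lying on the table, handle towards its own -x. Leave alone.
- carton: Loose cardboard carton 100 x 70 x 60 mm, origin at the centre of its underside. Leave alone.
- water_bottle: Loose blue bottle, 64 mm across and 170 mm high, origin at the centre of its underside. Leave alone.
- project_box: Fixed pale plastic box 150 x 100 x 45 mm with controls up to 65 mm high; origin at the centre of its underside. An obstacle only.
- wooden_box: Fixed wooden box 120 x 120 x 70 mm; origin at the centre of its underside. An obstacle only.
Mind the look-alikes: they are no part of the job. What is shaped like the hanger but green or pink is not meant. What is shaped like the headphones but pink is not meant.

How it is judged:
On the way, in this order (a step that is already met when the one before it is completed fails the run):
1. still in the gripper, the headband rests on the arm between the collars, with the keeper open (x of headphones in the frame of hanger between -0.011 and 0.011 m and y of headphones in the frame of hanger between -0.012 and 0.012 m and z of headphones in the frame of hanger between 0.165 and 0.215 m and contact force between headphones and hanger above 0.3 N and contact force between headphones and the fingers above 0.5 N and value of joint keeper above 0.8 rad), for 0.2 s.
2. let go, the headphones hang upright from the arm on their own (x of headphones in the frame of hanger between -0.011 and 0.011 m and y of headphones in the frame of hanger between -0.012 and 0.012 m and z of headphones in the frame of hanger between 0.165 and 0.215 m and contact force between headphones and hanger above 0.3 N and contact force between headphones and the fingers below 0.1 N and angle between headphones's own z axis and vertical below 0.2 rad), for 0.2 s.
At the end, for the whole second after the job is handed in: The headphones hang at rest from the arm, headband on the sleeve between the collars (within 11 mm along the arm and 12 mm across it), upright within 0.2 rad and square to the arm within 0.25 rad, and the keeper is shut to within 0.05 rad (x of headphones in the frame of hanger between -0.011 and 0.011 m and y of headphones in the frame of hanger between -0.012 and 0.012 m and z of headphones in the frame of hanger between 0.165 and 0.215 m and contact force between headphones and hanger above 0.3 N and angle between headphones's own z axis and vertical below 0.2 rad and angle between the x axis of headphones and the x axis of hanger, either way round below 0.25 rad and linear speed of headphones below 0.03 m/s and value of joint keeper below 0.05 rad); the robot touches nothing.
It fails at once if the headphones are pressed or knocked against the hanger with more than 40 N (contact force between headphones and hanger above 40 N).
It fails at once if a loose bystander is moved more than 25 mm (distance of any of tape_roll, screwdriver, carton, water_bottle from where it was at the start of the episode above 0.025 m).
It also fails if it takes over 69 s, if anything falls off the work surface, if the arm or the gripper's body presses on something with over 40 N, if the wrist force passes 120 N, or if a joint passes its speed limit or range.

## Working session

There is one attempt and no reset: what is moved stays moved. The work goes in short steps, Python scripts to look and compute and a tool call to move; the robot and the scene stay as the last step left them, time stands still between calls to the robot, and variables do not carry over. Pictures are saved under pics/ and viewed, at most 10 in all, crops included, and the job is handed in when it is done.

Besides the shell and the picture viewer there is one more tool, called as name([rows], argument=value, ...), one row to a line, values as JSON. arm_command: Moves the arm, as the interface text tells. Its arguments: {"type":"object","properties":{"motion":{"type":"array","items":{"type":"array","items":{"type":"number"}}},"jaw":{"type":"number"},"newtons":{"type":"number"}},"required":["motion"]}

```bash
mkdir -p pics; cat > h.py <<'E'
import numpy as np, cv2
from rig import ctrl
def snap(n,f):
    im=ctrl.get_image(n); cv2.imwrite(f'pics/{f}.png',im[:,:,::-1]); return im
def cal(n):
    c=ctrl.calibration(n); return np.array(c['intrinsics']),np.array(c['distortion']),np.array(c['eye']),np.array(c['rotation'])
def ray(n,uv):
    K,d,e,R=cal(n); p=cv2.undistortPoints(np.array([[uv]],float),K,d)[0,0]
    v=R@np.array([p[0],p[1],1.]); return e,v/np.linalg.norm(v)
def onz(n,uv,z):
    e,v=ray(n,uv); return e+v*(z-e[2])/v[2]
def proj(n,P):
    K,d,e,R=cal(n); q=(np.atleast_2d(P)-e)@R
    return cv2.projectPoints(q,np.zeros(3),np.zeros(3),K,d)[0][:,0]
def tri(u1,u2):
    a,v=ray('side',u1); b,w=ray('top',u2)
    s=np.linalg.lstsq(np.c_[v,-w],b-a,rcond=None)[0]; p,q=a+s[0]*v,b+s[1]*w
    return (p+q)/2,np.linalg.norm(p-q)
E
python3 - <<'E'
from h import *
for n in('side','top'):
    snap(n,n+'0'); print(n,*[np.round(x,3).tolist() for x in cal(n)])
s=ctrl.get_state(); print({k:np.round(v,3).tolist() for k,v in s.items()})
E
```

```text
side [[464.474, 0.0, 318.742], [0.0, 464.474, 245.294], [0.0, 0.0, 1.0]] [-0.109, 0.0, 0.0, 0.0, 0.0] [0.314, -1.156, 1.003] [-2.218, 0.002, -0.12]
top [[470.058, 0.0, 315.081], [0.0, 470.058, 238.768], [0.0, 0.0, 1.0]] [-0.107, 0.0, 0.0, 0.0, 0.0] [0.357, -0.003, 1.53] [-3.082, -0.017, -1.597]
{'time': 0.1, 'joints': [1.079, 0.537, -0.004, 1.539, 0.003, 1.067, -0.071], 'dq': [-0.0, -0.002, 0.001, -0.002, -0.0, 0.001, -0.0], 'joint_efforts': [0.003, -58.457, 1.053, -25.978, 0.013, 0.005, 0.0], 'tcp_pos': [0.268, -0.591, 0.23], 'ee_rot': [-3.14, 0.0, 0.426], 'wrist_force': [0.389, 0.336, -0.333], 'ft_torque': [0.003, 0.037, 0.055], 'finger_force': 0.0, 'finger_gap': 0.085}
```

View pics/side0.png

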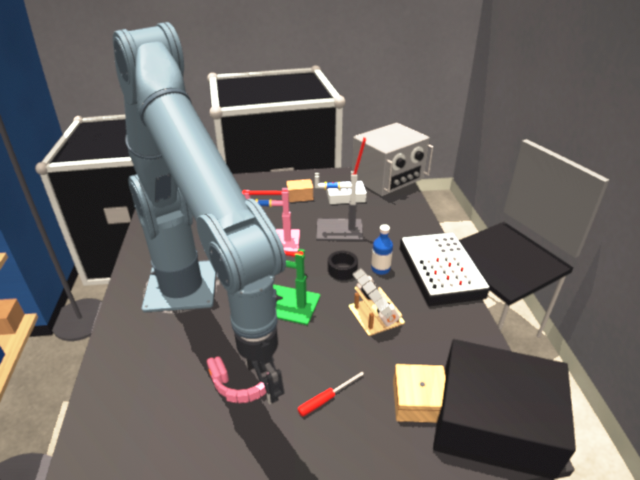

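View pics/top0.png

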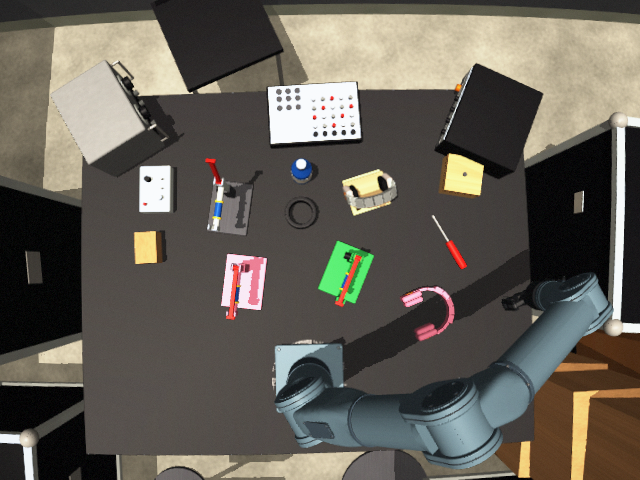

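The real hanger is the grey one (top 230,205; side 345,200), with its keeper open. The look-alikes are the pink hanger (top 245,280) and the green hanger (top 347,272). The real headphones are on the rest (top 370,190; side 375,300), and the pink ones are at top (430,312). I'll check this in close crops.

```bash
python3 - <<'E'
import cv2,numpy as np
t=cv2.imread('pics/top0.png'); s=cv2.imread('pics/side0.png')
def c(im,u,v,w,h,k): return cv2.resize(im[v:v+h,u:u+w],None,fx=k,fy=k,interpolation=cv2.INTER_CUBIC)
cv2.imwrite('pics/c1.png',np.vstack([c(t,190,145,80,60,5).repeat(1,0),c(t,190,195,80,50,5)]) if 0 else np.hstack([c(t,195,150,66,92,6),c(t,335,160,66,92,6)]))
cv2.imwrite('pics/c2.png',np.hstack([c(s,308,132,66,110,5),c(s,340,255,70,110,5)]))
E
```

```text
(no output)
```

View pics/c1.png

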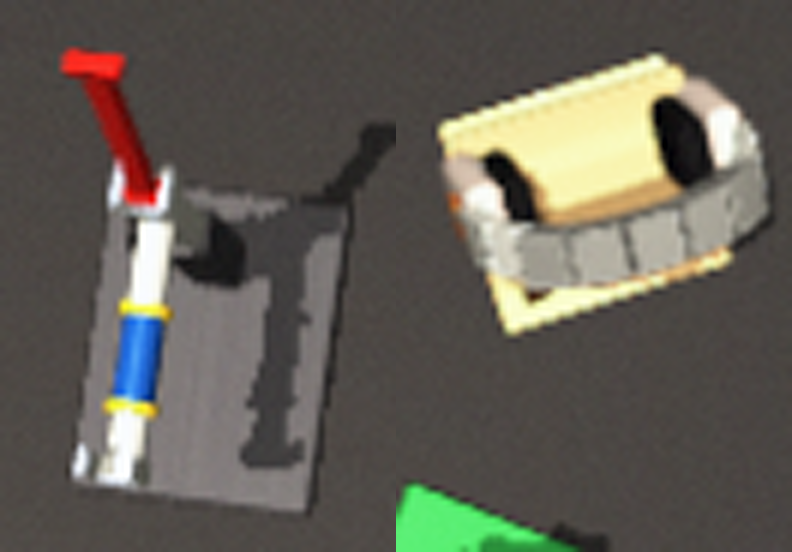

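View pics/c2.png

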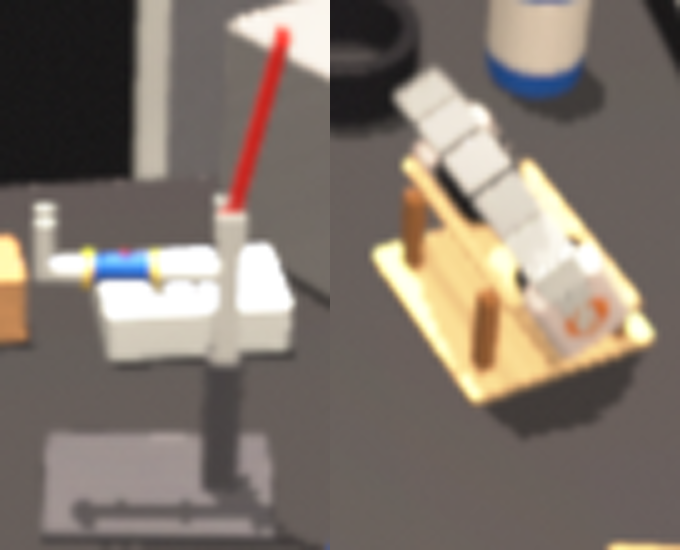

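```bash
cat > fit.py <<'E'
from h import *
from scipy.optimize import least_squares
L=lambda a,b:(a/6+195,b/6+150); Rr=lambda a,b:((a-396)/6+335,b/6+160)
S=lambda a,b:(a/5+308,b/5+132); SR=lambda a,b:((a-330)/5+340,b/5+255)
def T(p,yaw,q):
    c,s=np.cos(yaw),np.sin(yaw); q=np.array(q,float)
    return np.array(p)+np.array([c*q[0]-s*q[1],s*q[0]+c*q[1],q[2]])
# hanger [x,y,yaw,h,c]
H=lambda x:[('top',L(75,482),(-.055,.065,.012)),('top',L(310,512),(-.055,-.065,.012)),('top',L(350,203),(.115,-.065,.012)),
 ('top',L(145,310),(x[4],0,x[3]-.008)),('top',L(131,407),(-x[4],0,x[3]-.008)),
 ('side',S(89,265),(-x[4],0,x[3]-.010)),('side',S(154,266),(x[4],0,x[3]-.010)),('side',S(231,209),(.075,0,x[3]+.035))]
def res(x,M): return np.concatenate([proj(n,T((x[0],x[1],0),x[2],q))[0]-uv for n,uv,q in M(x)])
r=least_squares(res,[.6,.3,-.13,.19,.0185],args=(H,)); print('hanger',np.round(r.x,4),'\n',np.round(r.fun.reshape(-1,2),1).tolist())
R=lambda x:[('top',Rr(510,333),(-.015,.065,.0)),('top',Rr(735,258),(-.015,-.065,.0)),
 ('side',SR(375,258),(-.015,.065,.0)),('side',SR(480,400),(-.015,-.065,.0)),('side',SR(655,335),(.105,-.065,.0))]
r2=least_squares(res,[.6,-.1,.3],args=(R,)); print('rest',np.round(r2.x,4),'\n',np.round(r2.fun.reshape(-1,2),1).tolist())
c1,p=np.cos(np.radians(28)),np.sin(np.radians(28))
def hp(y,z,x=0): return (x*c1-z*p, y, x*p+z*c1)
def resh(x):
    M=[('top',Rr(574,258),hp(.015,.018)),('top',Rr(632,250),hp(-.015,.018)),('side',SR(459,143),None),('side',SR(492,181),None)]
    M=[('top',Rr(569,233),hp(.015,.018,.015)),('top',Rr(627,223),hp(-.015,.018,.015)),('top',Rr(580,285),hp(.015,.018,-.015)),('top',Rr(638,272),hp(-.015,.018,-.015)),
       ('side',SR(477,133),hp(.015,.018,.015)),('side',SR(507,172),hp(-.015,.018,.015)),('side',SR(445,157),hp(.015,.018,-.015)),('side',SR(474,195),hp(-.015,.018,-.015))]
    return np.concatenate([proj(n,T(x[:3],x[3],q))[0]-uv for n,uv,q in M])
r3=least_squares(resh,[.6,-.15,.15,.3]); print('hp',np.round(r3.x,4),'\n',np.round(r3.fun.reshape(-1,2),1).tolist())
print('hp in rest frame', np.round(T((0,0,0),-r2.x[2],r3.x[:3]-np.r_[r2.x[:2],0]),4))
E
python3 fit.py
```

```text
Traceback (most recent call last):
  File "fit.py", line 13, in <module>
    r=least_squares(res,[.6,.3,-.13,.19,.0185],args=(H,)); print('hanger',np.round(r.x,4),'\n',np.round(r.fun.reshape(-1,2),1).tolist())
  File "fit.py", line 12, in res
    def res(x,M): return np.concatenate([proj(n,T((x[0],x[1],0),x[2],q))[0]-uv for n,uv,q in M(x)])
                                         ~~~~^^^^^^^^^^^^^^^^^^^^^^^^^^^
  File "h.py", line 14, in proj
    return cv2.projectPoints(q,np.zeros(3),np.zeros(3),K,d)[0][:,0]
           ~~~~~~~~~~~~~~~~~^^^^^^^^^^^^^^^^^^^^^^^^^^^^^^^
cv2.error: OpenCV(4.12.0) /io/opencv/modules/calib3d/src/calibration_base.cpp:1490: error: (-215:Assertion failed) npoints >= 0 && (depth == CV_32F || depth == CV_64F) in function 'projectPoints'
```

```bash
sed -i "s/np.array(c\['rotation'\])$/Ro.from_euler('xyz',c['rotation']).as_matrix()/; 1a from scipy.spatial.transform import Rotation as Ro" h.py
sed -i 's/q=(np.atleast_2d(P)-e)@R$/q=np.ascontiguousarray((np.atleast_2d(P)-e)@R)/' h.py; python3 fit.py
```

```text
hanger [ 0.5277  0.2461 -0.1445  0.2055  0.0231] 
 [[-0.5, 0.3], [-0.0, 0.1], [-0.0, -0.0], [0.2, -0.4], [0.4, -0.6], [-0.4, -0.0], [-0.2, -0.1], [-0.2, 0.1]]
rest [ 0.5574 -0.2165  0.3229] 
 [[-0.6, -0.3], [-1.2, -1.1], [-0.7, 0.6], [-0.3, 1.1], [-0.1, 0.7]]
hp [ 0.5693 -0.1983  0.0945  0.2677] 
 [[0.4, -3.6], [0.1, -4.7], [0.6, -3.3], [0.2, -3.9], [-2.0, 0.4], [-3.1, -0.8], [-4.1, 1.7], [-5.2, 0.7]]
hp in rest frame [0.0171 0.0135 0.0945]
```

```bash
cat >> fit.py <<'E'
print('---')
def P(a,x): a=np.radians(a); r=.086/np.cos(np.radians(10)); return hp(r*np.sin(a),-.068+r*np.cos(a),x)
for kt in(-20,0,20):
  for ks in (-20,0,20,40):
    M=[('top',Rr(569,233),P(10+kt,.015)),('top',Rr(627,223),P(-10+kt,.015)),('top',Rr(580,285),P(10+kt,-.015)),('top',Rr(638,272),P(-10+kt,-.015)),
       ('side',SR(477,133),P(10+ks,.015)),('side',SR(507,172),P(-10+ks,.015)),('side',SR(445,157),P(10+ks,-.015)),('side',SR(474,195),P(-10+ks,-.015))]
    f=lambda x:np.concatenate([proj(n,T(x[:3],x[3],q))[0]-uv for n,uv,q in M])
    r3=least_squares(f,[.6,-.15,.15,.3]);print(kt,ks,np.round(r3.x,4),round(r3.cost,1),np.round(T((0,0,0),-r2.x[2],r3.x[:3]-np.r_[r2.x[:2],0]),4))
    if kt==0 and ks==-20: print(np.round(f(r3.x).reshape(-1,2),1).tolist())
E
python3 fit.py | sed -n '/---/,$p'
```

```text
---
-20 -20 [ 0.5613 -0.1705  0.0991  0.1985] 62.7 [0.0183 0.0424 0.0991]
-20 0 [ 0.5769 -0.1771  0.0708 -0.2331] 86.0 [0.031  0.0312 0.0708]
-20 20 [ 0.5766 -0.1799  0.052  -0.2848] 79.8 [0.0298 0.0287 0.052 ]
-20 40 [ 0.5739 -0.18    0.0432 -0.2293] 87.4 [0.0273 0.0294 0.0432]
0 -20 [ 0.5572 -0.1928  0.1199  0.3851] 12.7 [0.0073 0.0225 0.1199]
[[-0.3, -0.2], [-0.7, -2.5], [0.9, -0.1], [0.4, -1.9], [-0.7, -1.0], [0.3, -0.9], [-2.5, 1.1], [-1.4, 1.4]]
0 0 [ 0.5693 -0.1983  0.0945  0.2668] 61.9 [0.0171 0.0135 0.0945]
0 20 [ 0.5713 -0.2042  0.0745 -0.1242] 89.2 [0.0171 0.0073 0.0745]
0 40 [ 0.5683 -0.2052  0.066  -0.1726] 93.7 [0.0139 0.0073 0.066 ]Traceback (most recent call last):
  File "fit.py", line 33, in <module>
    r3=least_squares(f,[.6,-.15,.15,.3]);print(kt,ks,np.round(r3.x,4),round(r3.cost,1),np.round(T((0,0,0),-r2.x[2],r3.x[:3]-np.r_[r2.x[:2],0]),4))
    return func(*args, **kwargs)
    result = trf(vector_fun.fun, vector_fun.jac, x0, f0, J0, lb, ub, ftol, xtol,
                 gtol, max_nfev, x_scale, loss_function, tr_solver,
                 tr_options.copy(), verbose
[... 1070 characters left out ...]
^^
    return np.atleast_1d(self.fun(x))
                         ~~~~~~~~^^^
    return self.f(x, *self.args, **self.kwargs)
           ~~~~~~^^^^^^^^^^^^^^^^^^^^^^^^^^^^^^
  File "fit.py", line 32, in <lambda>
    f=lambda x:np.concatenate([proj(n,T(x[:3],x[3],q))[0]-uv for n,uv,q in M])
                               ~~~~^^^^^^^^^^^^^^^^^^^
  File "h.py", line 14, in proj
    K,d,e,R=cal(n); q=np.ascontiguousarray((np.atleast_2d(P)-e)@R)
            ~~~^^^
  File "h.py", line 7, in cal
    c=ctrl.calibration(n); return np.array(c['intrinsics']),np.array(c['distortion']),np.array(c['eye']),Ro.from_euler('xyz',c['rotation']).as_matrix()
ValueError: time passes only in moves, steps and waits
```

```bash
python3 - <<'E'
s=open('h.py').read()
s=s.replace("def cal(n)","import functools\n@functools.lru_cache\ndef cal(n)"); open('h.py','w').write(s)
E
python3 fit.py | sed -n '/---/,$p'
cat > wire.py <<'E'
from h import *
def wire(im,n,x,tilt,sc,off,col):
    Rm=Ro.from_euler('z',x[3]).as_matrix()@Ro.from_euler('y',-tilt).as_matrix()
    pr=lambda q:tuple(int(v) for v in (proj(n,np.array(x[:3])+Rm@np.array(q))[0]-off)*sc)
    r=.086/np.cos(np.radians(10))
    pts=lambda xx:[(xx,r*np.sin(a),-.068+r*np.cos(a)) for a in np.radians(np.arange(-90,91,20))]
    for xx in(-.015,.015):
        p=[pr(q) for q in pts(xx)]
        for a,b in zip(p,p[1:]): cv2.line(im,a,b,col,1)
    for a,b in zip(pts(-.015),pts(.015)): cv2.line(im,pr(a),pr(b),col,1)
    for s in(-1,1):
        p=[pr((a,s*.086,b)) for a,b in((-.025,-.065),(.025,-.065),(.025,-.131),(-.025,-.131),(-.025,-.065))]
        for a,b in zip(p,p[1:]): cv2.line(im,a,b,col,1)
E
cat > ov.py <<'E'
from wire import *
def ov(x,tilt,out,col=(0,0,255),src='0',wt=(330,155),ws=(338,250)):
    o=[]
    for n,off in(('top',wt),('side',ws)):
        im=cv2.imread(f'pics/{n}{src}.png'); im=cv2.resize(im[off[1]:off[1]+100,off[0]:off[0]+80],None,fx=5,fy=5,interpolation=cv2.INTER_CUBIC)
        wire(im,n,x,tilt,5,np.array(off),col); o.append(im)
    cv2.imwrite(f'pics/{out}.png',np.hstack(o))
E
```

```text
---
-20 -20 [ 0.5613 -0.1705  0.0991  0.1985] 62.7 [0.0183 0.0424 0.0991]
-20 0 [ 0.5769 -0.1771  0.0708 -0.2331] 86.0 [0.031  0.0312 0.0708]
-20 20 [ 0.5766 -0.1799  0.052  -0.2848] 79.8 [0.0298 0.0287 0.052 ]
-20 40 [ 0.5739 -0.18    0.0432 -0.2293] 87.4 [0.0273 0.0294 0.0432]
0 -20 [ 0.5572 -0.1928  0.1199  0.3851] 12.7 [0.0073 0.0225 0.1199]
[[-0.3, -0.2], [-0.7, -2.5], [0.9, -0.1], [0.4, -1.9], [-0.7, -1.0], [0.3, -0.9], [-2.5, 1.1], [-1.4, 1.4]]
0 0 [ 0.5693 -0.1983  0.0945  0.2668] 61.9 [0.0171 0.0135 0.0945]
0 20 [ 0.5713 -0.2042  0.0745 -0.1242] 89.2 [0.0171 0.0073 0.0745]
0 40 [ 0.5683 -0.2052  0.066  -0.1726] 93.7 [0.0139 0.0073 0.066 ]
20 -20 [ 0.5565 -0.2193  0.1451  0.2737] 5.7 [-0.0017 -0.0023  0.1451]
20 0 [ 0.5692 -0.2207  0.1173  0.4592] 15.1 [ 0.0099 -0.0077  0.1173]
20 20 [ 0.5769 -0.2261  0.099   0.3498] 68.9 [ 0.0155 -0.0153  0.099 ]
20 40 [ 0.5675 -0.2311  0.089  -0.0008] 103.5 [ 0.005 -0.017  0.089]
```

```bash
python3 -c "
from ov import *
ov([.5565,-.2193,.1451,.31],np.radians(28),'ov1')"
```

```text
(no output)
```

View pics/ov1.png

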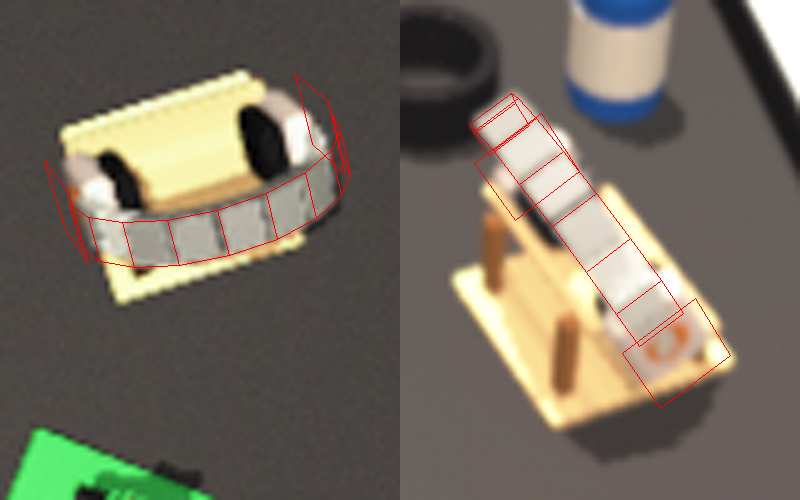

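The overlay matches. The headphones' origin is about (0.5565, -0.219, 0.145), yaw about 0.31. The hanger is at (0.528, 0.246), yaw -0.145, with the sleeve top near 0.205. I'm approaching above the band now.

arm_command([
  [24,31,3,0.121],
  [24,31,3,0.121],
  [24,31,3,0.121],
  [24,31,3,0.121],
  [24,31,0,0.121],
  [24,31,0,0.121],
  [24,31,0,0.121],
  [24,31,0,0.121],
  [24,31,0,0.121],
  [24,31,0,0.121],
  [24,31,0,0.121],
  [20,29,0,0.121],
], jaw=0, newtons=25)

```text
time: 1.3
tcp_pos: [0.5533, -0.2201, 0.243]
ee_rot: [-3.142, -0.0, 1.883]
wrist_force: [0.5, 0.1, 0.5]
finger_gap: 0.0854
finger_force: 0.0
```

arm_command([
  [0,0,-25,0],
  [0,0,-25,0],
  [0,0,-20,0],
  [0,0,-15,0],
  [0,0,-10,0],
  [0,0,-8,0],
  [0,0,0,0],
])

```text
time: 2.0
tcp_pos: [0.5521, -0.2219, 0.1396]
ee_rot: [-3.141, -0.001, 1.878]
wrist_force: [-0.5, 0.1, 0.0]
finger_gap: 0.0858
finger_force: 0.0
```

arm_command([
  [0,0,0,0],
  [0,0,0,0],
  [0,0,0,0],
  [0,0,0,0],
  [0,0,0,0],
  [0,0,0,0],
  [0,0,0,0],
  [0,0,0,0],
], jaw=0.5)

```text
time: 2.8
tcp_pos: [0.5525, -0.222, 0.1403]
ee_rot: [-3.142, -0.0, 1.878]
wrist_force: [0.1, -0.2, 0.8]
finger_gap: 0.0426
finger_force: 0.0
```

arm_command([
  [0,0,0,0],
  [0,0,0,0],
  [0,0,0,0],
  [0,0,0,0],
  [0,0,0,0],
], jaw=1, newtons=25)

```text
time: 3.3
tcp_pos: [0.5526, -0.222, 0.1405]
ee_rot: [3.141, 0.0, 1.878]
wrist_force: [0.5, 0.5, 3.6]
finger_gap: 0.0335
finger_force: 24.7
```

```bash
python3 -c "
from h import *
t=snap('top','top1'); s=snap('side','side1')
o=np.hstack([cv2.resize(a,None,fx=5,fy=5,interpolation=cv2.INTER_CUBIC) for a in (t[155:255,325:405],s[245:345,330:410])])
cv2.imwrite('pics/c3.png',o[:,:,::-1])"
```

```text
(no output)
```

View pics/c3.png

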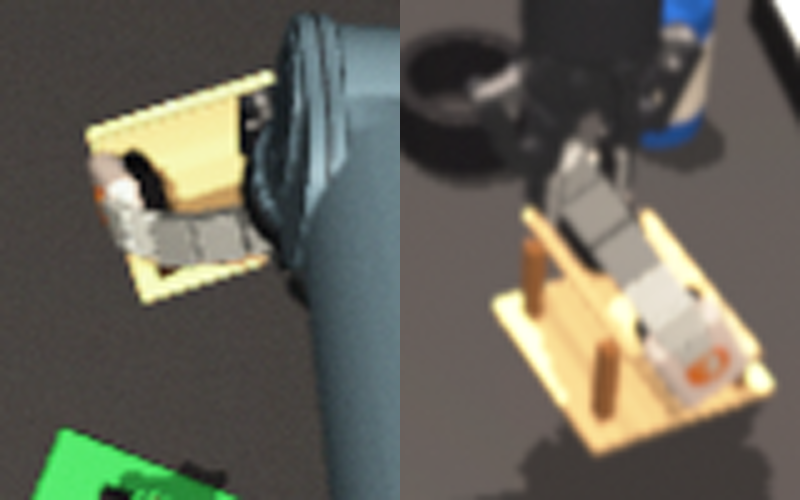

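arm_command([
  [0,0,5,0],
  [0,0,10,0],
  [0,0,20,0],
  [0,0,25,0],
  [0,0,30,0],
  [0,0,30,0],
  [0,0,30,0],
  [0,0,30,0],
  [0,0,30,0],
  [0,0,20,0],
  [0,0,10,0],
  [0,0,0,0],
])

```text
time: 4.6
tcp_pos: [0.5528, -0.222, 0.3815]
ee_rot: [3.14, 0.001, 1.878]
wrist_force: [-0.1, 0.9, -2.3]
finger_gap: 0.0332
finger_force: 25.1
```

```bash
python3 -c "
from h import *
t=snap('top','top2'); s=snap('side','side2')
print(proj('top',[.5526,-.222,.38]),proj('side',[.5526,-.222,.38]))
o=np.hstack([cv2.resize(s[180:330,330:450],None,fx=4,fy=4,interpolation=cv2.INTER_CUBIC)])
cv2.imwrite('pics/c4.png',o[:,:,::-1])"
```

```text
[[393.03132613 185.81534241]] [[370.3164285  213.00580948]]
```

View pics/c4.png

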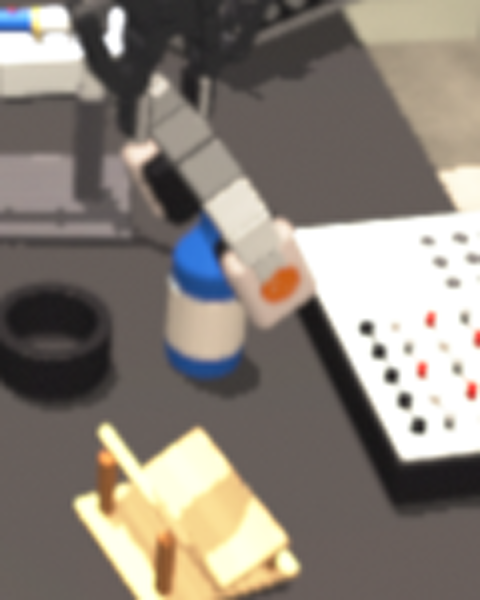

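```bash
python3 -c "
from h import *
o=np.array([.5565,-.2193,.1451])
def P(o,yaw,t,q): return proj('side',o+Ro.from_euler('z',yaw).as_matrix()@Ro.from_euler('y',-np.radians(t)).as_matrix()@np.array(q))[0].round(1)
for y in(-.07,-.08,-.086): print(y,P(o,.31,28,(0,y,-.098)))
for t in(10,15,20,24,28,32): print(t,P(o+[0,0,.241],.31,t,(0,-.08,-.098)),P(o+[0,0,.241],.31,t,(0,-.08,-.131)))
t=cv2.imread('pics/top2.png');s=cv2.imread('pics/side2.png')
im=s[...,::-1].astype(int); m=(im[...,0]>180)&(im[...,1]>70)&(im[...,1]<150)&(im[...,2]<90); ys,xs=np.nonzero(m[230:275,385:415]); print('dot',xs.mean()+385,ys.mean()+230,len(xs))
im=cv2.imread('pics/side0.png')[...,::-1].astype(int); m=(im[...,0]>180)&(im[...,1]>70)&(im[...,1]<150)&(im[...,2]<90); ys,xs=np.nonzero(m[305:330,380:400]); print('dot0',xs.mean()+380,ys.mean()+305,len(xs))
"
```

```text
-0.07 [390.5 317.1]
-0.08 [392.4 319.5]
-0.086 [393.5 320.9]
10 [391.4 257.6] [392.1 267.1]
15 [394.3 256.2] [396.  265.2]
20 [397.2 254.5] [399.8 263. ]
24 [399.5 253. ] [402.7 261. ]
28 [401.7 251.4] [405.6 258.9]
32 [403.9 249.7] [408.5 256.7]
dot 399.78846153846155 250.69230769230768 52
dot0 392.6666666666667 316.5 6
```

```bash
python3 -c "
from h import *
r=np.array([.5574,-.2165]);c,s=np.cos(.31),np.sin(.31)
def rf(p): d=p[:2]-r; return np.round([c*d[0]+s*d[1],-s*d[0]+c*d[1]],3)
for uv,z in (((374,256),0.012),((338,242),.012),((366,253),.012),((346,302),.2),((360,258),.23),((319,289),.012),((357,306),.012)):
  p=onz('top',uv,z); print('green',uv,p.round(3),rf(p))
for uv in ((443,155),((484,160)),((480,197)),((440,193))):
  p=onz('top',uv,.07); print('wood',p.round(3))
"
```

```text
green (374, 256) [ 0.387 -0.221  0.012] [-0.164  0.048]
green (338, 242) [ 0.435 -0.106  0.012] [-0.083  0.143]
green (366, 253) [ 0.397 -0.195  0.012] [-0.146  0.069]
green (346, 302) [ 0.255 -0.111  0.2  ] [-0.255  0.193]
green (360, 258) [ 0.378 -0.151  0.23 ] [-0.151  0.117]
green (319, 289) [ 0.285 -0.04   0.012] [-0.205  0.251]
green (357, 306) [ 0.227 -0.161  0.012] [-0.298  0.154]
wood [ 0.702 -0.447  0.07 ]
wood [ 0.685 -0.581  0.07 ]
wood [ 0.565 -0.561  0.07 ]
wood [ 0.58  -0.431  0.07 ]
```

arm_command([
  [-4,-12,0,-0.02],
  [-8,-20,0,-0.04],
  [-10,-26,0,-0.05],
  [-12,-32,0,-0.055],
  [-12,-32,0,-0.055],
  [-12,-32,0,-0.055],
  [-12,-32,0,-0.055],
  [-10,-28,0,-0.05],
  [-8,-22,0,-0.04],
  [-6,-14,0,-0.03],
  [-4,-8,0,0],
  [0,0,0,0],
], newtons=20)

```text
time: 5.9
tcp_pos: [0.4538, -0.4807, 0.38]
ee_rot: [-3.141, -0.0, 1.427]
wrist_force: [-0.3, 0.5, -2.3]
finger_gap: 0.0327
finger_force: 25.1
```

arm_command([
  [0,0,-15,0],
  [0,0,-25,0],
  [0,0,-30,0],
  [0,0,-30,0],
  [0,0,-30,0],
  [0,0,-30,0],
  [0,0,-25,0],
  [0,0,-20,0],
  [0,0,-10,0],
  [0,0,-6,0],
  [0,0,0,0],
  [0,0,0,0],
])

```text
time: 7.1
tcp_pos: [0.4553, -0.4802, 0.1605]
ee_rot: [3.14, 0.001, 1.428]
wrist_force: [-0.2, -0.1, -2.1]
finger_gap: 0.033
finger_force: 25.1
```

arm_command([
  [10,-1.4,0,0],
  [10,-1.4,0,0],
  [6,-0.8,0,0],
  [4,-0.6,0,0],
  [4,-0.6,0,0],
  [4,-0.6,0,0],
  [4,-0.6,0,0],
  [0,0,0,0],
], jaw=1, newtons=20)

```text
time: 7.9
tcp_pos: [0.4958, -0.4859, 0.1588]
ee_rot: [-3.14, -0.0, 1.428]
wrist_force: [-2.1, -0.3, -2.3]
finger_gap: 0.0331
finger_force: 24.6
```

arm_command([
  [4,-0.6,0,0],
  [4,-0.6,0,0],
  [4,-0.6,0,0],
  [3,-0.4,0,0],
  [3,-0.4,0,0],
  [0,0,0,0],
])

```text
time: 8.5
tcp_pos: [0.5154, -0.4886, 0.1593]
ee_rot: [3.14, 0.0, 1.428]
wrist_force: [-1.4, -0.9, -2.0]
finger_gap: 0.0323
finger_force: 20.2
```

arm_command([
  [4,-0.6,0,0],
  [4,-0.6,0,0],
  [4,-0.6,0,0],
  [0,0,0,0],
])

```text
time: 8.9
tcp_pos: [0.5277, -0.4902, 0.1593]
ee_rot: [3.14, -0.0, 1.429]
wrist_force: [0.1, -0.7, -2.3]
finger_gap: 0.0314
finger_force: 20.1
```

```bash
python3 -c "
from h import *
s=snap('side','side3')
u=proj('side',[.53,-.49,.1])[0].astype(int);print(u)
cv2.imwrite('pics/c5.png',cv2.resize(s[u[1]-60:u[1]+60,u[0]-80:u[0]+80],None,fx=4,fy=4,interpolation=cv2.INTER_CUBIC)[:,:,::-1])"
```

```text
[376 374]
```

View pics/c5.png

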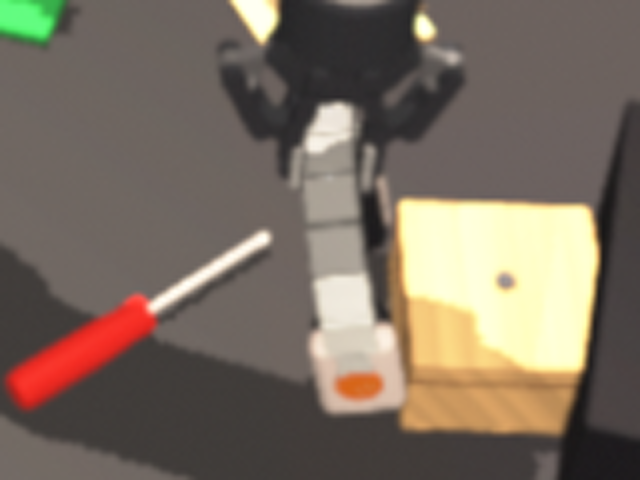

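arm_command([
  [4,-0.6,0,0],
  [3,-0.4,0,0],
  [0,0,0,0],
])

```text
time: 9.25
tcp_pos: [0.534, -0.4912, 0.1592]
ee_rot: [3.141, -0.0, 1.428]
wrist_force: [-1.3, 0.2, -1.9]
finger_gap: 0.0312
finger_force: 20.1
```

arm_command([
  [4,-0.6,0,0],
  [4,-0.6,0,0],
  [0,0,0,0],
])

```text
time: 9.55
tcp_pos: [0.5424, -0.4923, 0.1593]
ee_rot: [3.141, -0.0, 1.429]
wrist_force: [-0.8, -0.2, -2.9]
finger_gap: 0.0302
finger_force: 19.9
```

arm_command([
  [-4,0.6,0,0],
  [0,0,-8,0],
  [0,0,-8,0],
  [0,0,-6,0],
  [0,0,-2,0],
  [0,0,0,0],
], jaw=1, newtons=30)

```text
time: 10.15
tcp_pos: [0.5377, -0.4928, 0.1358]
ee_rot: [3.141, 0.001, 1.427]
wrist_force: [-0.5, -1.5, 1.7]
finger_gap: 0.0298
finger_force: 31.2
```

arm_command([
  [0,0,-2,0],
  [0,0,-2,0],
  [0,0,0,0],
])

```text
time: 10.45
tcp_pos: [0.5406, -0.4935, 0.1347]
ee_rot: [3.134, 0.003, 1.428]
wrist_force: [1.4, -1.1, 10.4]
finger_gap: 0.0296
finger_force: 29.0
```

arm_command([
  [0,0,10,0],
  [-2,5,20,0],
  [-2,5,25,0],
  [-2,5,30,0],
  [-2,5,30,0],
  [-2,5,30,0],
  [-2,5,30,0],
  [0,5,30,0],
  [0,5,30,0],
  [0,5,20,0],
  [0,10,10,0],
  [0,15,0,0],
])

```text
time: 11.65
tcp_pos: [0.5253, -0.4216, 0.398]
ee_rot: [3.14, 0.001, 1.427]
wrist_force: [0.3, -0.0, -2.6]
finger_gap: 0.0296
finger_force: 30.0
```

arm_command([
  [0,25,0,0],
  [0,35,0,0],
  [0,40,0,0],
  [0,40,0,0],
  [0,40,0,0],
  [0,40,0,0],
  [0,40,0,0],
  [0,40,0,0],
  [0,40,0,0],
  [0,40,0,0],
  [0,30,0,0],
  [0,20,0,0],
])

```text
time: 12.85
tcp_pos: [0.5238, 0.0117, 0.3959]
ee_rot: [-3.14, -0.0, 1.432]
wrist_force: [0.0, -0.3, -2.0]
finger_gap: 0.0292
finger_force: 30.0
```

arm_command([
  [0,20,1,0],
  [0,25,1,0],
  [1,30,0,0],
  [1,35,0,0],
  [1,35,0,0],
  [1,30,0,0],
  [0,25,0,0],
  [0,18,0,0],
  [0,10,0,0],
  [0,6,0,0],
  [0,0,0,0],
  [0,0,0,0],
])

```text
time: 14.05
tcp_pos: [0.5296, 0.2409, 0.3982]
ee_rot: [3.142, 0.001, 1.427]
wrist_force: [-0.4, -0.1, -2.6]
finger_gap: 0.0299
finger_force: 30.0
```

```bash
cat > look.py <<'E'
import sys
from wire import *
st=ctrl.get_state(); p=st['tcp_pos']; k=sys.argv[1]; dz=float(sys.argv[2]) if len(sys.argv)>2 else -.0045
t=snap('top','top'+k); s=snap('side','side'+k)
H=lambda q:np.array([.5277,.2461,0])+Ro.from_euler('z',-.1445).as_matrix()@np.array(q)
print(np.round(p,4),'tcp in hanger',np.round(Ro.from_euler('z',.1445).as_matrix()@(np.array(p)-[.5277,.2461,0]),4))
o=[]
for n,im in(('top',t),('side',s)):
    c=proj(n,H((0,0,.25)))[0].astype(int); off=np.maximum(c-[50,70],0); im=im[off[1]:off[1]+120,off[0]:off[0]+100]
    im=np.ascontiguousarray(cv2.resize(im,None,fx=4,fy=4,interpolation=cv2.INTER_CUBIC)[:,:,::-1])
    if dz<1: wire(im,n,[p[0],p[1],p[2]+dz,-.1445],0,4,off,(0,255,0))
    for q in((.021,0,.2055),(-.021,0,.2055),(-.054,0,.2395)):
        u=((proj(n,H(q))[0]-off)*4).astype(int); cv2.circle(im,tuple(int(v) for v in u),3,(255,0,255),1)
    o.append(im)
cv2.imwrite(f'pics/l{k}.png',np.hstack(o))
E
python3 look.py 4
```

```text
[0.5296 0.2409 0.3982] tcp in hanger [ 0.0026 -0.0049  0.3982]
```

View pics/l4.png

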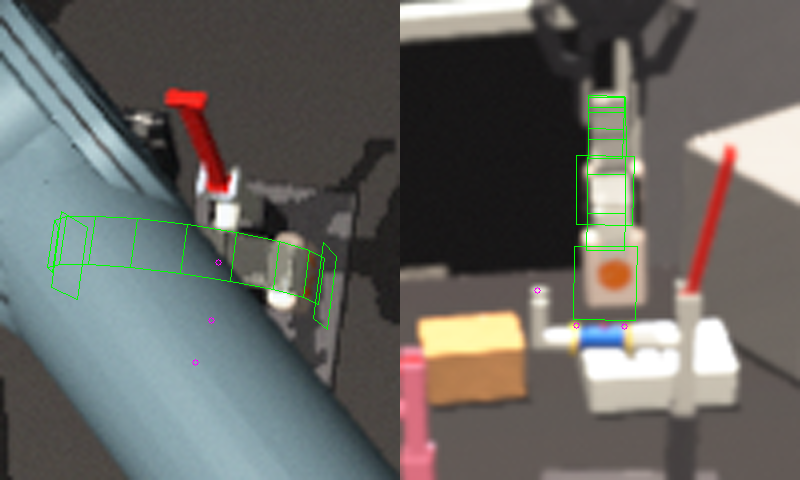

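arm_command([
  [-2,2.5,-10,0],
  [-2,2,-20,0],
  [0,0,-25,0],
  [0,0,-25,0],
  [0,0,-25,0],
  [0,0,-25,0],
  [0,0,-15,0],
  [0,0,-10,0],
  [0,0,-6,0],
  [0,0,-4,0],
  [0,0,0,0],
  [0,0,0,0],
])

```text
time: 15.35
tcp_pos: [0.5259, 0.2468, 0.234]
ee_rot: [3.141, -0.001, 1.428]
wrist_force: [-0.2, 0.5, -2.6]
finger_gap: 0.0289
finger_force: 30.0
```

arm_command([
  [0,0,-3,0],
  [0,0,-3,0],
  [0,0,-3,0],
  [0,0,-3,0],
  [0,0,-2,0],
  [0,0,-2,0],
  [0,0,0,0],
])

```text
time: 16.05
tcp_pos: [0.5253, 0.2465, 0.217]
ee_rot: [-3.141, 0.0, 1.428]
wrist_force: [0.4, 0.5, -1.9]
finger_gap: 0.0295
finger_force: 30.0
```

arm_command([
  [0,0,-2,0],
  [0,0,-1,0],
  [0,0,-1,0],
  [0,0,-1,0],
  [0,0,0,0],
])

```text
time: 16.55
tcp_pos: [0.5254, 0.2465, 0.2121]
ee_rot: [-3.141, 0.0, 1.428]
wrist_force: [0.1, 0.2, -1.7]
finger_gap: 0.0296
finger_force: 30.0
```

arm_command([
  [0,0,-1,0],
  [0,0,-1,0],
  [0,0,-1,0],
  [0,0,0,0],
])

```text
time: 16.95
tcp_pos: [0.5254, 0.2465, 0.2091]
ee_rot: [-3.141, 0.0, 1.428]
wrist_force: [-1.1, -0.4, -2.0]
finger_gap: 0.0296
finger_force: 30.0
```

arm_command([
  [0,0,-1,0],
  [0,0,-1,0],
  [0,0,0,0],
])

```text
time: 17.25
tcp_pos: [0.5254, 0.2465, 0.2071]
ee_rot: [-3.141, 0.0, 1.428]
wrist_force: [-0.5, -0.3, -1.2]
finger_gap: 0.0294
finger_force: 30.0
```

arm_command([
  [0,0,-1,0],
  [0,0,-1,0],
  [0,0,0,0],
])

```text
time: 17.55
tcp_pos: [0.5254, 0.2465, 0.2051]
ee_rot: [-3.141, 0.0, 1.428]
wrist_force: [-0.4, -0.6, -1.4]
finger_gap: 0.0296
finger_force: 30.0
```

arm_command([
  [0,0,-1,0],
  [0,0,-1,0],
  [0,0,0,0],
])

```text
time: 17.85
tcp_pos: [0.5256, 0.2466, 0.2042]
ee_rot: [3.141, 0.0, 1.428]
wrist_force: [-1.4, -1.4, 4.7]
finger_gap: 0.0296
finger_force: 30.2
```

arm_command([
  [0,0,0,0],
  [0,0,0,0],
  [0,0,0,0],
  [0,0,0,0],
])

```text
time: 18.25
tcp_pos: [0.5256, 0.2467, 0.2042]
ee_rot: [3.141, -0.0, 1.428]
wrist_force: [-2.9, -1.5, 5.4]
finger_gap: 0.0294
finger_force: 30.2
```

arm_command([
  [0,0,0,0],
  [0,0,0,0],
  [0,0,0,0],
  [0,0,0,0],
  [0,0,0,0],
  [0,0,0,0],
  [0,0,0,0],
  [0,0,0,0],
], jaw=0.5)

```text
time: 19.05
tcp_pos: [0.5255, 0.2466, 0.2033]
ee_rot: [-3.142, 0.0, 1.428]
wrist_force: [-1.4, 0.3, -0.8]
finger_gap: 0.0429
finger_force: 0.0
```

arm_command([
  [0,0,5,0],
  [0,0,10,0],
  [0,0,15,0],
  [0,0,30,0],
  [0,0,40,0],
  [0,0,40,0],
  [0,0,40,0],
  [0,0,30,0],
  [0,0,15,0],
  [0,0,0,0],
])

```text
time: 20.05
tcp_pos: [0.5261, 0.2475, 0.4322]
ee_rot: [3.137, -0.004, 1.428]
wrist_force: [0.8, 0.1, -0.1]
finger_gap: 0.0424
finger_force: 0.0
```

```bash
python3 - <<'E'
from h import *
s=snap('side','side5'); im=s.astype(int)
m=(im[...,0]>150)&(im[...,1]>50)&(im[...,1]<150)&(im[...,2]<90)&(im[...,0]-im[...,1]>60)
H=lambda q,x=0,z=.2:np.array([.5277,.2461,z])+Ro.from_euler('z',-.1445).as_matrix()@(np.array(q)+[x,0,0])
for x in(-.01,0,.01): print(x,[proj('side',H((0,y,-.098),x))[0].round(1).tolist() for y in(-.073,-.08)])
u=proj('side',H((0,-.075,-.098)))[0].astype(int)
mm=m[u[1]-15:u[1]+15,u[0]-15:u[0]+15]; ys,xs=np.nonzero(mm); print('dot',xs.mean()+u[0]-15,ys.mean()+u[1]-15,len(xs))
# keeper pixels
r=(im[...,0]>130)&(im[...,1]<60)&(im[...,2]<60); ys,xs=np.nonzero(r[125:190,340:380]); print('keeper top/bot',xs[ys.argmin()]+340,ys.min()+125,xs[ys.argmax()]+340,ys.max()+125)
for th in(1.5,1.6,1.7,1.85): print(th,proj('side',H((.075-.0,0,.03)))[0].round(1),proj('side',H((.075-.144*np.cos(th),0,.03+.144*np.sin(th))))[0].round(1))
c=proj('side',H((0,0,0)))[0].astype(int)
cv2.imwrite('pics/c6.png',cv2.resize(s[c[1]-75:c[1]+65,c[0]-60:c[0]+60],None,fx=4.2,fy=4.2,interpolation=cv2.INTER_CUBIC)[:,:,::-1])
E
```

```text
-0.01 [[328.7, 218.9], [328.7, 220.1]]
0 [[331.6, 219.0], [331.6, 220.1]]
0.01 [[334.5, 219.0], [334.5, 220.1]]
dot 333.42857142857144 219.0 7
keeper top/bot 364 141 355 172
1.5 [353.9 176.6] [352.6 137.8]
1.6 [353.9 176.6] [357.  137.8]
1.7 [353.9 176.6] [361.4 138.2]
1.85 [353.9 176.6] [367.8 139.5]
```

View pics/c6.png

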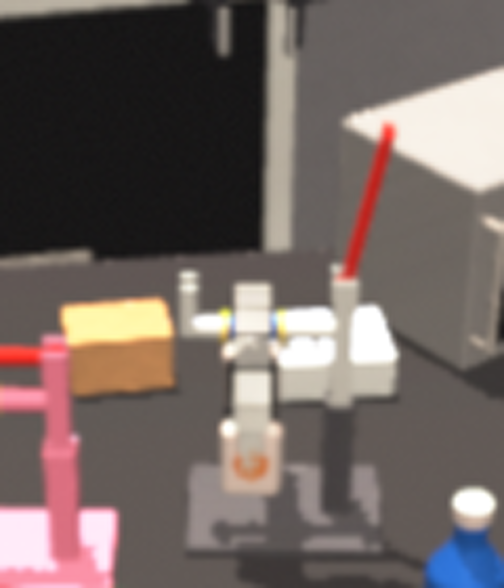

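The headphones hang upright between the collars: the dot is at side (333.4,219) against a predicted (331.6,219). The keeper is at about 1.77 rad. I'll close the fingers and go behind it.

arm_command([
  [15,-2.5,0,0],
  [28,-4.5,0,0],
  [32,-5,0,0],
  [32,-5,0,0],
  [28,-4,0,0],
  [15,-2.5,0,0],
  [5,-0.5,-10,0],
  [0,0,-30,0],
  [0,0,-35,0],
  [0,0,-30,0],
  [0,0,-20,0],
  [0,0,0,0],
], jaw=1, newtons=20)

```text
time: 21.3
tcp_pos: [0.6779, 0.2217, 0.299]
ee_rot: [-3.135, 0.004, 1.429]
wrist_force: [0.3, -0.3, -0.6]
finger_gap: 0.0001
finger_force: 0.0
```

arm_command([
  [-9.9,1.5,3,0],
  [-9.9,1.5,3,0],
  [-9.9,1.7,3,0],
  [-9.9,1.7,3,0],
  [-9.9,1.6,3,0],
  [-9.9,1.5,1,0],
  [-9.9,1.5,1,0],
  [-9.9,1.5,0,0],
  [-9.9,1.5,0,0],
  [0,0,0,0],
])

```text
time: 22.3
tcp_pos: [0.5898, 0.2372, 0.3204]
ee_rot: [-3.141, 0.0, 1.429]
wrist_force: [-0.6, 0.7, 0.3]
finger_gap: -0.0001
finger_force: 0.0
```

arm_command([
  [-8.5,1.2,-4,0],
  [-8.5,1.2,-6,0],
  [-8.5,1.2,-7,0],
  [-7,1,-6,0],
  [-6,0.9,-6.5,0],
  [-6,0.9,-7,0],
  [0,0,0,0],
])

```text
time: 23.0
tcp_pos: [0.5454, 0.243, 0.2825]
ee_rot: [-3.14, 0.001, 1.429]
wrist_force: [0.8, 0.6, -0.3]
finger_gap: -0.0004
finger_force: 0.0
```

```bash
cat > k.py <<'E'
from h import *
s=snap('side','sidek'); im=s.astype(int)
H=lambda q,z=.2:np.array([.5277,.2461,z])+Ro.from_euler('z',-.1445).as_matrix()@np.array(q)
st=ctrl.get_state(); print(np.round((np.array(st['tcp_pos'])-[.5277,.2461,0])@Ro.from_euler('z',-.1445).as_matrix(),4),np.round(st['wrist_force'],1))
r=(im[...,0]>110)&(im[...,1]<60)&(im[...,2]<60); r[:,:300]=0; r[:,375:]=0; r[:120]=0; r[186:]=0
ys,xs=np.nonzero(r); print('n',len(xs),'leftmost',xs.min(),ys[xs==xs.min()].mean(),'topmost',xs[ys==ys.min()].mean(),ys.min(),'right',xs.max())
for th in(0,.1,.3,.5,.7,.9,1.2,1.5): print(th,proj('side',H((.075-.144*np.cos(th),0,.03+.144*np.sin(th))))[0].round(1))
E
python3 k.py
```

```text
[ 0.0187 -0.0006  0.283 ] [-0.5  0.1  0.8]
n 147 leftmost 319 154.0 topmost 321.0 151 right 350
0 [312.2 176.1]
0.1 [312.3 172.4]
0.3 [313.9 165.1]
0.5 [317.2 158.1]
0.7 [322.  151.7]
0.9 [328.3 146.2]
1.2 [339.7 140.3]
1.5 [352.6 137.8]
```

arm_command([
  [-5,0.7,-7,0],
  [-5,0.7,-7.5,0],
  [-4,0.6,-8,0],
  [-2.5,0.4,-8,0],
  [-2,0.3,-8,0],
  [0,0,0,0],
])

```text
time: 23.65
tcp_pos: [0.5272, 0.2454, 0.2438]
ee_rot: [-3.139, 0.001, 1.428]
wrist_force: [-0.2, -0.9, 0.0]
finger_gap: 0.0001
finger_force: 0.0
```

```bash
python3 k.py
```

```text
[-1.000e-04 -6.000e-04  2.443e-01] [-0.5 -0.4  0.7]
n 72 leftmost 313 173.5 topmost 315.0 172 right 349
0 [312.2 176.1]
0.1 [312.3 172.4]
0.3 [313.9 165.1]
0.5 [317.2 158.1]
0.7 [322.  151.7]
0.9 [328.3 146.2]
1.2 [339.7 140.3]
1.5 [352.6 137.8]
```

Nearly shut. I'll press down gently in 2 mm steps until it seats.

arm_command([
  [0,0,-2,0],
  [0,0,-2,0],
  [0,0,-2,0],
  [0,0,-1,0],
  [0,0,0,0],
])

```text
time: 24.2
tcp_pos: [0.5283, 0.2457, 0.2382]
ee_rot: [-3.141, -0.0, 1.428]
wrist_force: [-0.0, -0.6, -0.1]
finger_gap: -0.0002
finger_force: 0.0
```

arm_command([
  [0,0,-1,0],
  [0,0,-1,0],
  [0,0,-1,0],
  [0,0,0,0],
])

```text
time: 24.6
tcp_pos: [0.5284, 0.2457, 0.2362]
ee_rot: [3.141, 0.0, 1.428]
wrist_force: [-2.8, -2.0, 8.1]
finger_gap: 0.0001
finger_force: 4.1
```

arm_command([
  [0,0,-0.5,0],
  [0,0,0,0],
  [0,0,0,0],
])

```text
time: 24.9
tcp_pos: [0.5285, 0.2457, 0.2361]
ee_rot: [3.141, 0.0, 1.428]
wrist_force: [-4.8, -1.3, 11.5]
finger_gap: -0.0001
finger_force: 5.6
```

arm_command([
  [0,0,5,0],
  [0,0,10,0],
  [0,0,20,0],
  [0,0,30,0],
  [0,0,40,0],
  [0,0,40,0],
  [0,0,20,0],
  [0,0,0,0],
  [0,0,0,0],
  [0,0,0,0],
])

```text
time: 25.9
tcp_pos: [0.528, 0.2451, 0.3985]
ee_rot: [-3.14, 0.001, 1.428]
wrist_force: [0.1, 0.7, 0.2]
finger_gap: -0.0003
finger_force: 0.0
```

```bash
python3 k.py; python3 - <<'E'
from h import *
im=cv2.imread('pics/sidek.png')[...,::-1].astype(int)
m=(im[...,0]>150)&(im[...,1]>50)&(im[...,1]<150)&(im[...,2]<90)&(im[...,0]-im[...,1]>60)
ys,xs=np.nonzero(m[204:234,316:346]); print('dot',xs.mean()+316,ys.mean()+204)
r=(im[...,0]>110)&(im[...,1]<60)&(im[...,2]<60)
for c in range(313,352,4): y=np.nonzero(r[165:186,c])[0]; print(c,y.mean()+165 if len(y) else None,end='; ')
H=lambda q,z=.2:np.array([.5277,.2461,z])+Ro.from_euler('z',-.1445).as_matrix()@np.array(q)
for th in(0,.05,.1): print(th,[proj('side',H((.075-r*np.cos(th),0,.035+r*np.sin(th))))[0].round(1).tolist() for r in(.14,.03)])
E
```

```text
[ 0.0004 -0.0009  0.3984] [ 0.1 -0.1 -0.1]
n 48 leftmost 320 176.0 topmost 334.5 176 right 349
0 [312.2 176.1]
0.1 [312.3 172.4]
0.3 [313.9 165.1]
0.5 [317.2 158.1]
0.7 [322.  151.7]
0.9 [328.3 146.2]
1.2 [339.7 140.3]
1.5 [352.6 137.8]
dot 331.84 218.52
313 None; 317 None; 321 176.5; 325 176.5; 329 176.0; 333 176.0; 337 176.0; 341 176.5; 345 176.5; 349 176.5; 0 [[313.3, 174.8], [345.3, 175.2]]
0.05 [[313.3, 173.0], [345.3, 174.8]]
0.1 [[313.5, 171.2], [345.3, 174.4]]
```

The keeper lies level (row 176 along its whole length) with its end hidden in the fork. The headphones' dot is unchanged and the arm is clear, so I'm handing in.

```bash
python3 -c "
from rig import ctrl
print(ctrl.hand_in())"
```

```text
the job is handed in; nothing more can be done
None
```

I hung the headphones upright on the blue sleeve between the collars and pressed the red keeper home in the fork, then handed the job in at about 26 s; the hand-in returned no verdict.

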